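Set the drive tension of the hoof-knife sharpener

TASK

Get the flat-stone sharpener ready for the hoof knives: turn its red tension knob until the red tip of the sprung pointer arm rests over the yellow mark on the black scale, then let go. Move the pointer only by the knob, never by pushing the arm, and leave the black speed knob as it is set.

Things in the scene. Friction and masses are not known exactly. Their poses are not given: they have to be found in the camera images.
- tension_knob (a joint): Turn of the red wing knob, rad, 0 to 1.9, growing clockwise seen from above. Each rad swings the sprung pointer arm 0.5 rad clockwise about its pivot (tip 55 mm per rad of knob). Friction of 0.12 N m holds it where it is left, against the spring; turning it back brings the arm back.
- tension_knob_grip (a point): Red wing knob on the grey sharpener's deck (80 mm above the bench), on one of two knob places 240 mm apart. The wing is an upright bar 56 mm long, 14 mm thick, 100 to 130 mm above the bench, on a 42 mm disc. Grip it from above across its thickness. The point is on the vertical turning axis, 118 mm up, and turns with the knob: x along the wing, z up.
- pointer_tip (a point): Red tip of the sprung steel pointer arm, which swings level 90 mm above the bench, over a black sector scale between the two knobs. The point is 110 mm from the arm's pivot, at the arm's end. x points along the arm away from the pivot, z up.
- mark_line (a point): Middle of the yellow mark on the black scale, a band 24 mm wide along the scale. The point is 110 mm from the arm's pivot, at the pointer's height; x along the radius, z up. Its place on the scale varies; at the start it is always clockwise of the pointer, 0.5 to 1.5 rad of knob turn away.
- speed_knob_end (a point): End of the wing of the black speed knob, same size and shape as the red one, on the other knob place; the point is 28 mm from its turning axis, 118 mm above the bench. To be left alone.
- tension_arm: The sprung pointer arm itself, 113 mm long, 10 mm wide, 4 mm thick, about 90 mm above the bench. Origin at its pivot on the deck (80 mm above the bench); x along the arm to the tip, z up. Not to be pushed.

How it is judged:
By the outcome, as a careful person would: the job done as asked, in the order asked, and still so for the second after the job is handed in, with the robot touching nothing.
It also fails if it takes over 29 s, if anything falls off the work surface, if the arm or the gripper's body presses on something with over 40 N, if the wrist force passes 120 N, or if a joint passes its speed limit or range.

ROBOT

A 7-joint arm with a two-finger parallel gripper is mounted at the origin on the work surface. World frame = base frame: x ahead of the robot, y to its left, z up, the work surface at z = 0. Lengths are in m, angles in rad, forces in N, time in s.
With the tool pointing down it reaches from about 0.4 to 0.85 m from the base axis. Payload 4.5 kg.
Tool frame: the origin (TCP) lies between the finger pads; the fingertips stand 11 mm ahead of it and the grasp point (between the pads) lies 8 mm behind it (r.nose_length is the distance from the TCP to the fingertips, in m); z points along the fingers, y is the line along which they close (so a half turn about z gives the same grasp; the last joint's range is limited). The gripper opens to 88 mm and grips with 3 to 60 N. Pads are 18 mm wide; open, the fingers measure 123 mm over their backs; the gripper's body (75 mm by 187 mm) begins 45 mm behind the grasp point.
Start: joints at [1.159, 0.689, -0.195, 1.565, 0.157, 0.902, -0.215], TCP at [0.27, -0.564, 0.25] pointing down, gripper open.
Joint ranges: [-3.01, 3.01], [-0.46, 2.08], [-1.47, 1.51], [0.13, 2.56], [-1, 4.14], [0.04, 2.09], [-2.66, 2.66]. Speed limits (rad/s): [2.57, 2.57, 3.14, 3.14, 3.14, 3.14, 3.14].

INTERFACE

Orientations are given as a unit quaternion [x, y, z, w].
In Python, from plant import get_state, snapshot, camera_model, r gives the robot as it stands.
- The arm moves only by the shell command python3 -m inch 'ROWS' [FORCE]. ROWS is text: rows parted by semicolons, each of 7 numbers parted by spaces: the opening, from -1 (shut) to 1 (fully open), then the shift along the tool's x, y, z in m, then the turn, a rotation vector about the tool's x, y, z in rad. A call has 1 to 20 rows; each row shifts and turns the commanded pose from where the row before left it, along the tool's axes as they then stand; what a row does not reach is not made up. A row lasts 1/12 s, in which the tool goes at most 41.7 mm and 7.16 degrees, less where a joint would pass 70% of its speed; a pose out of reach is approached as far as the arm can. A call is refused whole if a number of a shift passes 0.0417 or a number of a turn 0.125, either way. A call with a gripper value outside its range is refused whole. The fingers move at their own pace and stop on an object; FORCE is the grip in N (left out, the last holds). Time passes only in rows, so rows that do not move let the fingers close. It gives the time, the measured TCP pose, the force, the opening and the grip force at its end, in the units of the state.
- get_state(): the state, without advancing time (a new reading comes with each control period).
- snapshot(name): name is "side" or "top"; returns (picture, depth): 400x640x3 uint8, red, green, blue; 400x640 float32, m along the optical axis (not along the pixel's ray), 0 where there is no reading.
- camera_model(name): a dict with "intrinsics" (3x3 intrinsics, pixels), "view" (4x4, takes a point from world to camera coordinates). Camera axes: x right, y down, z forward; pixel columns grow to the right and rows downward; lengths in m; the calibration is good to about 2 mm. A picture is of the moment at which its call begins. camera_model takes no time and is no camera call.
- r.finish_job(): hands the job in; it is judged then, once.
The state is a dict: "clock": time; "q": joint angles; "qd": joint speeds; "joint_torque": joint torques, N m; "tool_pos": TCP position; "eef_rot": TCP orientation; "contact_force": force on the tool from outside, world axes, zero at the start; "moment": the same for the moment, N m; "opening": opening from 0.0 (shut) to 1.0 (fully open); "finger_force": force on a finger pad.
Only numpy, scipy, OpenCV 4.12 (cv2) and the standard library are available. Lean on these libraries where they do the work, as an engineer would, in place of code of your own. Each camera call takes 0.05 s, during which the arm holds its last target. There are 200 camera calls.

## Working session

There is one attempt and no reset: what is moved stays moved. The work goes in short steps, Python scripts to look and compute and a shell command to move; the robot and the scene stay as the last step left them, time stands still between calls to the robot, and variables do not carry over. Pictures are saved under pics/ and viewed, at most 10 in all, crops included, and the job is handed in when it is done.

```bash
mkdir -p pics; ls; cat > h.py <<'E'
import numpy as np, cv2
from plant import get_state, snapshot, camera_model, r
def ray(cam,u,v,z):
    m=camera_model(cam);K=np.array(m["intrinsics"]);V=np.array(m["view"]);R=V[:3,:3];t=V[:3,3]
    o=-R.T@t;d=R.T@np.linalg.solve(K,[u,v,1.]);return o+d*(z-o[2])/d[2]
def proj(cam,p):
    m=camera_model(cam);K=np.array(m["intrinsics"]);V=np.array(m["view"]);c=V[:3,:3]@np.array(p)+V[:3,3];q=K@c;return q[:2]/q[2]
def save(im,n): cv2.imwrite("pics/"+n,im[:,:,::-1])
def blobs(im,amin=15):
    h=cv2.cvtColor(im,cv2.COLOR_RGB2HSV)
    H,S,V=[h[:,:,i].astype(int) for i in range(3)]
    M={"red":((H<8)|(H>172))&(S>130)&(V>70),"yel":(H>20)&(H<36)&(S>120)&(V>90)}
    for k,m in M.items():
        n,l,st,c=cv2.connectedComponentsWithStats(m.astype(np.uint8))
        for i in range(1,n):
            if st[i,4]>=amin:
                pts=np.argwhere(l==i)[:,::-1].astype(np.float32)
                yield k,st[i],c[i],cv2.minAreaRect(pts),pts
E
python3 - <<'E'
from h import *
s=get_state();print(s["clock"],s["tool_pos"],s["eef_rot"])
for c in("top","side"):
    im,d=snapshot(c);save(im,c+"0.png");np.save(c+"0.npy",d)
    m=camera_model(c);V=np.array(m["view"]);print(c,-V[:3,:3].T@V[:3,3],V[2,:3],m["intrinsics"][0][0])
    for k,st,ce,rc,p in blobs(im): print(k,st,ce.round(1),rc, [ray(c,*ce,z)[:2].round(4) for z in(.08,.09,.13)])
E
```

```text
pics
0.0 [ 0.26915835 -0.56339684  0.24890682] [ 9.75252688e-01  2.21091249e-01 -2.79897504e-04 -8.80627063e-04]
top [0.46172391 0.05852394 0.90077742] [ 0.14315717  0.00272676 -0.98969621] 508.92458817302236
red [323 193   9  12  61] [326.9 198.2] ((327.1000061035156, 198.2000274658203), (12.074767112731934, 5.366562843322754), 63.43495178222656) [array([0.5785, 0.0438]), array([0.5771, 0.044 ]), array([0.5714, 0.0447])]
red [420 210  33  31 689] [434.1 226.3] ((433.2000427246094, 226.4000244140625), (35.7770881652832, 25.93838882446289), 63.43495178222656) [array([ 0.5362, -0.1301]), array([ 0.5353, -0.1278]), array([ 0.5317, -0.1186])]
yel [ 81  92  38  86 485] [101.3 134.4] ((100.80429077148438, 136.48095703125), (22.170730590820312, 87.31707000732422), 12.680383682250977) [array([0.6774, 0.42  ]), array([0.6748, 0.4156]), array([0.6643, 0.398 ])]
yel [350 167  19  34 558] [359.1 183.2] ((359.0, 183.5), (33.0, 18.0), 90.0) [array([ 0.6044, -0.0084]), array([ 0.6027, -0.0076]), array([ 0.5957, -0.0044])]
yel [357 254   5   5  20] [359.  255.7] ((359.0, 256.0), (4.0, 4.0), 90.0) [a
[... 603 characters left out ...]
20996094), 5.19442892074585) [array([0.648 , 0.3382]), array([0.6442, 0.3218]), array([0.6289, 0.2562])]
yel [350 136   6   7  15] [353.7 139.3] ((353.65386962890625, 139.7692413330078), (3.605551242828369, 7.765803337097168), 33.690067291259766) [array([0.7257, 0.3225]), array([0.7206, 0.3063]), array([0.7001, 0.2418])]
yel [321 232  33  14 328] [337.3 239.1] ((336.97564697265625, 238.78048706054688), (11.705741882324219, 31.583419799804688), 83.6598129272461) [array([ 0.6032, -0.0071]), array([ 0.6001, -0.0178]), array([ 0.5878, -0.0604])]
yel [268 238   6   4  18] [270.6 239.9] ((270.5, 239.5), (3.0, 5.0), 90.0) [array([0.4859, 0.0144]), array([0.4848, 0.0034]), array([ 0.4803, -0.0407])]
```

View pics/top0.png

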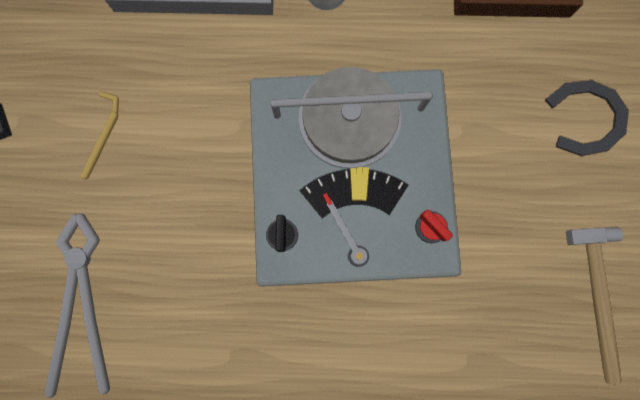

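View pics/side0.png

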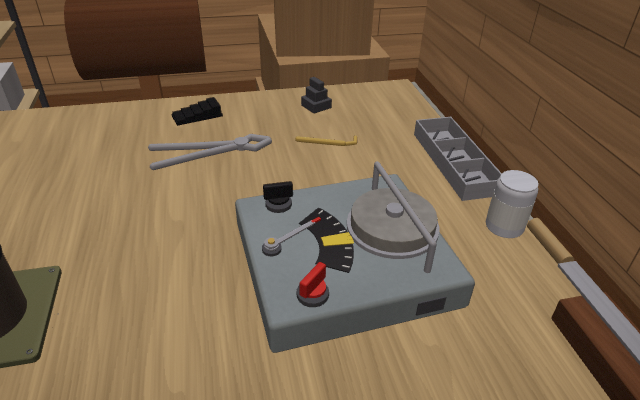

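The top view shows the pointer tip at (327,198), the yellow mark at (359,183), the pivot at (359,256) and the red knob at (433,226). The side view agrees. Next I measure the wing from depth.

```bash
cat >> h.py <<'E'
def knob(c,im,d,zlo=.118,zhi=.14):
    m=camera_model(c);K=np.array(m["intrinsics"]);V=np.array(m["view"])
    v,u=np.mgrid[:400,:640];P=np.stack([u,v,np.ones_like(u)],-1).reshape(-1,3)@np.linalg.inv(K).T*d.reshape(-1,1)
    W=((P-V[:3,3])@V[:3,:3])
    h=cv2.cvtColor(im,cv2.COLOR_RGB2HSV).reshape(-1,3).astype(int)
    red=((h[:,0]<8)|(h[:,0]>172))&(h[:,1]>130)&(h[:,2]>70)
    k=red&(W[:,2]>zlo)&(W[:,2]<zhi)
    return W[k],W[red]
def pointer(im,verbose=1):
    B=list(blobs(im))
    y=[b for b in B if b[0]=="yel"]
    pv=ray("top",*min(y,key=lambda b:abs(b[1][4]-20)+np.hypot(*(b[2]-[359,256])))[2],.095)[:2]
    mk=ray("top",*min(y,key=lambda b:np.hypot(*(b[2]-[359,183])))[2],.081)[:2]
    rd=[b for b in B if b[0]=="red" and b[1][4]<150]
    tp=ray("top",*min(rd,key=lambda b:np.hypot(*(b[2]-[345,190])))[2],.092)[:2]
    a=lambda p:np.arctan2(*(p-pv)[::-1])
    return pv,mk,tp,np.hypot(*(mk-pv)),np.hypot(*(tp-pv)),a(tp)-a(mk)
E
python3 - <<'E'
from h import *
for c in("top","side"):
    im=cv2.imread(f"pics/{c}0.png")[:,:,::-1].copy();d=np.load(c+"0.npy")
    A,R=knob(c,im,d);R=R[np.hypot(R[:,0]-.53,R[:,1]+.12)<.06];print(c,len(A),np.percentile(R[:,2],[1,20,50,80,99]).round(4))
    for lo in(.122,.126):
        B=A[A[:,2]>lo]
        print(lo,len(B),B[:,2].mean(),cv2.minAreaRect((B[:,:2]*1000).astype(np.float32)),B.mean(0))
    if c=="top": print(pointer(im)); x=im[190:260,395:475];save(cv2.resize(x,None,fx=7,fy=7),"k.png")
s=get_state();from scipy.spatial.transform import Rotation as T
print(T.from_quat(s["eef_rot"]).as_matrix())
E
```

```text
top 369 [0.0919 0.1024 0.1234 0.1303 0.1324]
0.122 350 0.12948495137646185 ((535.0751342773438, -123.64278411865234), (54.217857360839844, 14.553239822387695), 42.98291015625) [ 0.53452307 -0.12310592  0.12948495]
0.126 328 0.12983224473337862 ((535.1791381835938, -123.75675201416016), (54.23210525512695, 14.305790901184082), 42.83771896362305) [ 0.53467504 -0.1234886   0.12983224]
(array([ 0.48605177, -0.00811797]), array([ 0.60426672, -0.00835025]), array([0.5767871 , 0.04402478]), np.float64(0.11821518078525024), np.float64(0.10465069073570742), np.float64(0.523550089298081))
side 344 [0.0968 0.1022 0.1183 0.129  0.1309]
0.122 301 0.1282179645916253 ((532.1242065429688, -127.6588134765625), (56.51844787597656, 14.509881973266602), 42.19008255004883) [ 0.53145204 -0.12973141  0.12821796]
0.126 249 0.12908587587484743 ((532.1349487304688, -127.33273315429688), (56.065269470214844, 14.02788257598877), 42.25790023803711) [ 0.53186251 -0.12844112  0.12908588]
[[ 9.02206777e-01  4.31302965e-01 -8.27184024e-04]
 [ 4.31303740e-01 -9.02205640e-01  1.43760554e-03]
 [-1.26246558e-04 -1.65378503e-03 -9.99998625e-01]]
```

View pics/k.png

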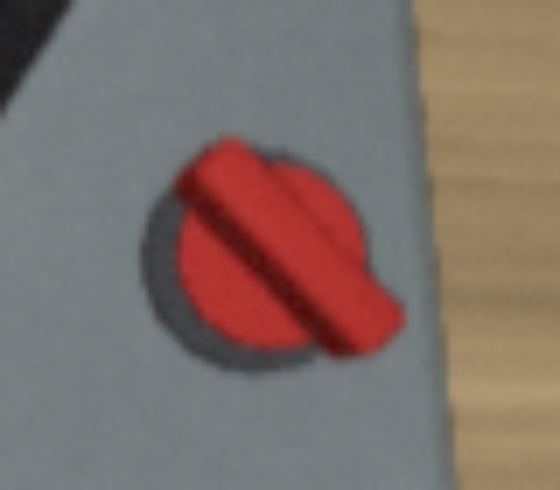

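The crop shows the wing running from upper left to lower right across its disc. In world terms that is a heading of about +42.6°, with its axis near (0.534, -0.126). The pointer needs about 0.52 rad, so the knob needs about 1.05 rad clockwise. I move above the knob.

```bash
python3 -m inch '1 .0267 -.01756 0 0 0 0;1 .0267 -.01756 0 0 0 0;1 .0267 -.01756 0 0 0 0;1 .0267 -.01756 0 0 0 0;1 .0267 -.01756 0 0 0 0;1 .0267 -.01756 0 0 0 0;1 .0267 -.01756 0 0 0 0;1 .0267 -.01756 0 0 0 0;1 .0267 -.01756 0 0 0 0;1 .0267 -.01756 0 0 0 0;1 .0267 -.01756 0 0 0 0;1 .0267 -.01756 0 0 0 0;1 .0267 -.01756 0 0 0 0;1 .0267 -.01756 0 0 0 0;1 .0267 -.01756 0 0 0 0;1 .0267 -.01756 0 0 0 0;0.3 0 0 .01 0 0 -.1;0.3 0 0 .01 0 0 -.1;0.3 0 0 .01 0 0 -.097;0.3 0 0 0 0 0 0' 50
python3 - <<'E'
from h import *
from scipy.spatial.transform import Rotation as T
s=get_state();M=T.from_quat(s["eef_rot"]).as_matrix();p=np.array(s["tool_pos"]);print(s["clock"],p,np.degrees(np.arctan2(M[1,0],M[0,0])),s["q"],s["opening"])
print("tool err",M.T@(np.array([.5336,-.1256,.115])-p))
im,d=snapshot("side");save(im,"s1.png")
A,R=knob("side",im,d)
print(len(A),cv2.minAreaRect((A[A[:,2]>.122][:,:2]*1000).astype(np.float32)))
E
```

```text
clock: 1.77
tool_pos: [0.5324, -0.1258, 0.2178]
eef_rot: [0.931, 0.364, -0.002, -0.001]
contact_force: [-0.1, -1.3, 0.1]
opening: 0.725
finger_force: 0.0
1.7667 [ 0.53237198 -0.12582711  0.21776034] 42.7398516263548 [ 0.28285043  0.63439388 -0.2216502   1.83220589  0.20260401  0.70130675
 -0.87779136] 0.7247514650860098
tool err [0.00131373 0.00103238 0.10275434]
340 ((532.5020141601562, -127.1654281616211), (55.6440544128418, 14.02270793914795), 43.373497009277344)
```

View pics/s1.png

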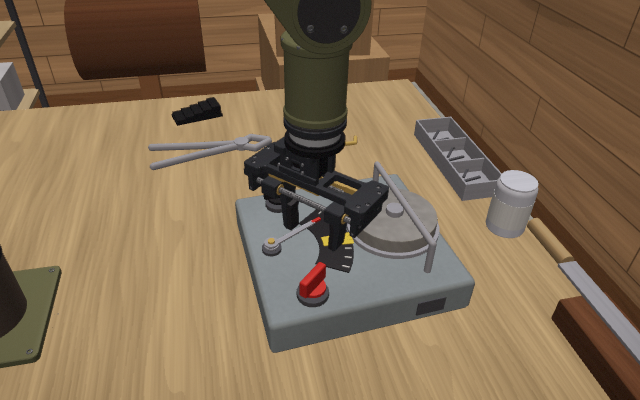

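The gripper, with the wing visible at (313,280), looks well aligned above the knob and clear of the handle. I descend and close.

```bash
python3 -m inch '0.1 .001 .001 .02 0 0 0;0.1 0 0 .02 0 0 0;0 0 0 .02 0 0 0;0 0 0 .02 0 0 0;0 0 0 .015 0 0 0;0 0 0 .007 0 0 0;0 0 0 0 0 0 0;0 0 0 0 0 0 0;-1 0 0 0 0 0 0;-1 0 0 0 0 0 0;-1 0 0 0 0 0 0;-1 0 0 0 0 0 0;-1 0 0 0 0 0 0;-1 0 0 0 0 0 0;-1 0 0 0 0 0 0;-1 0 0 0 0 0 0' 50
python3 - <<'E'
from h import *
s=get_state();print(s["contact_force"],s["moment"])
im,d=snapshot("top");save(im,"t2.png");print(pointer(im))
im,d=snapshot("side");save(im,"s2.png");
E
```

```text
clock: 3.15
tool_pos: [0.5338, -0.1244, 0.1182]
eef_rot: [0.932, 0.364, -0.001, -0.001]
contact_force: [-4.6, 3.7, 6.9]
opening: 0.153
finger_force: 50.0
[-4.64223618  3.6622318   6.87971128] [0.82261767 0.80168195 0.08741044]
(array([ 0.60151117, -0.00710707]), array([ 0.60393991, -0.00824738]), array([0.57716223, 0.04392671]), np.float64(0.0026831074599449802), np.float64(0.056544828410983725), np.float64(2.454924723249228))
```

View pics/s2.png

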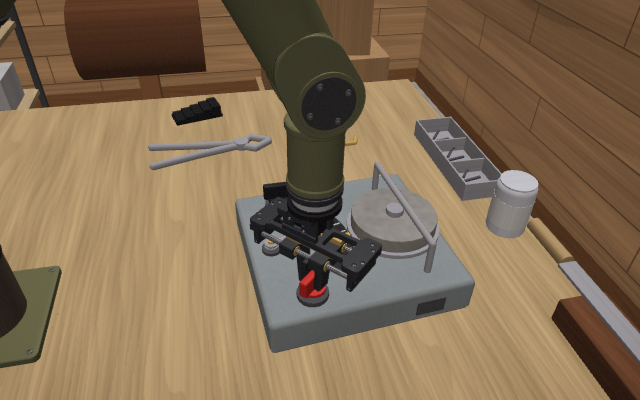

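View pics/t2.png

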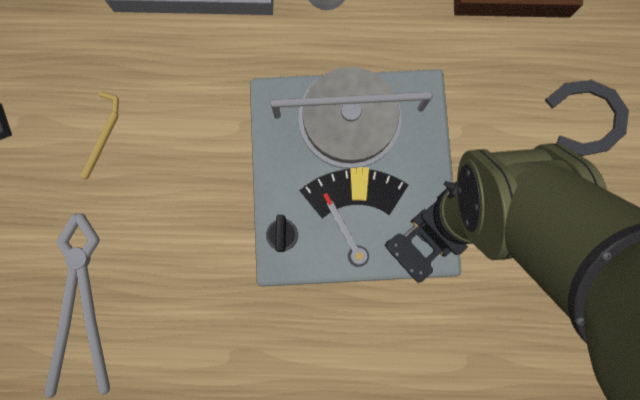

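The side view shows the fingers closed on the wing at (313,282). The top view shows the pointer still at (327,198), unmoved and unobstructed. I turn about 0.96 rad and then check.

```bash
python3 -m inch '-1 0 0 0 0 0 .06;-1 0 0 0 0 0 .1;-1 0 0 0 0 0 .1;-1 0 0 0 0 0 .1;-1 0 0 0 0 0 .1;-1 0 0 0 0 0 .1;-1 0 0 0 0 0 .1;-1 0 0 0 0 0 .1;-1 0 0 0 0 0 .1;-1 0 0 0 0 0 .1;-1 0 0 0 0 0 0;-1 0 0 0 0 0 0;-1 0 0 0 0 0 0'
sed -i 's/^    pv=ray.*/    pv=np.array([.48605,-.00812])/' h.py
python3 - <<'E'
from h import *
s=get_state();print(s["contact_force"],s["moment"],s["q"][6])
im,d=snapshot("top");save(im[120:320,220:520],"t3.png");
for b in blobs(im):print(b[0],b[1],b[2])
print(pointer(im))
E
```

```text
clock: 4.33
tool_pos: [0.5339, -0.125, 0.1182]
eef_rot: [0.994, -0.108, -0.001, -0.001]
contact_force: [-3.4, 2.7, 5.8]
opening: 0.154
finger_force: 50.0
[-3.36499764  2.74356357  5.83802825] [ 0.59268932  0.656627   -0.09456736] -1.5272526304480951
red [356 186   4  11  35] [357.11428571 191.25714286]
red [427 237  13   6  36] [434.83333333 240.02777778]
yel [ 82  92  36  86 356] [102.51685393 133.24719101]
yel [350 168  19  33 472] [359.40466102 181.48728814]
(array([ 0.48605, -0.00812]), array([ 0.60705194, -0.00876995]), array([ 0.58907809, -0.00432608]), np.float64(0.1210036851631449), np.float64(0.10309792385424778), np.float64(0.04217884077182786))
```

View pics/t3.png

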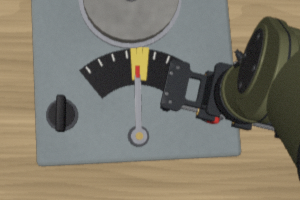

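The pointer is at (357,191), about 0.04 rad short of the mark centre, which matches the 0.96 rad turned. I add 0.08 rad of knob.

```bash
python3 -m inch '-1 0 0 0 0 0 .04;-1 0 0 0 0 0 .04;-1 0 0 0 0 0 0;-1 0 0 0 0 0 0;-1 0 0 0 0 0 0;-1 0 0 0 0 0 0'
python3 - <<'E'
from h import *
im,d=snapshot("top");print(pointer(im))
E
```

```text
clock: 4.88
tool_pos: [0.5339, -0.125, 0.1182]
eef_rot: [0.989, -0.148, -0.001, -0.001]
contact_force: [-3.9, 2.9, 5.6]
opening: 0.157
finger_force: 50.0
(array([ 0.48605, -0.00812]), array([ 0.60681308, -0.00792554]), array([ 0.58918971, -0.008162  ]), np.float64(0.12076323840863783), np.float64(0.10313971983343481), np.float64(-0.0020174165756664973))
```

The pointer is now centred within about 0.2 mm. I let go and rise.

```bash
python3 -m inch '-.5 0 0 0 0 0 0;-.2 0 0 0 0 0 0;0 0 0 0 0 0 0;0 0 0 0 0 0 0;0 0 0 0 0 0 0;0 0 0 -.015 0 0 0;0 0 0 -.025 0 0 0;0 0 0 -.03 0 0 0;0 0 0 -.03 0 0 0;0 0 0 -.03 0 0 0;0 0 0 -.02 0 0 0;0 0 0 0 0 0 0;0 0 0 0 0 0 0;0 0 0 0 0 0 0'
python3 - <<'E'
from h import *
im,d=snapshot("top");print(pointer(im));save(im,"t4.png")
im,d=snapshot("side")
for b in blobs(im):
    if b[1][4]>25: print(b[0],b[1],ray("side",*b[2],.091 if b[0]=="red" else .081))
E
```

```text
clock: 6.1
tool_pos: [0.5346, -0.1261, 0.2668]
eef_rot: [0.989, -0.148, -0.001, -0.0]
contact_force: [-0.9, 0.2, -0.3]
opening: 0.503
finger_force: 0.0
(array([ 0.48605, -0.00812]), array([ 0.60693247, -0.00796278]), array([ 0.58938   , -0.00821915]), np.float64(0.12088257643306245), np.float64(0.10333004702099946), np.float64(-0.002260185057123265))
red [324 235  11   5  36] [ 0.58697372 -0.01107195  0.091     ]
red [295 270  36  28 841] [ 0.53564734 -0.11006792  0.091     ]
yel [323 232  31  14 264] [ 0.60681194 -0.00989016  0.081     ]
```

View pics/t4.png

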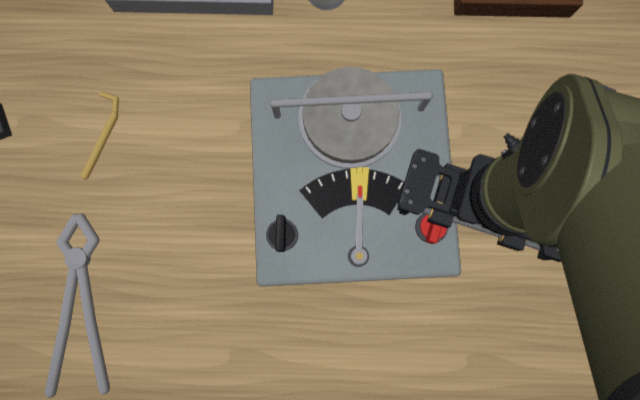

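The red tip at (360,190) sits in the middle of the yellow band. The speed knob at (282,233) is unchanged and the gripper is clear.

```bash
python3 -c "from plant import r;print(r.finish_job())"
```

```text
the job is handed in; nothing more can be done
None
```

I turned the red tension knob about 1.04 rad clockwise, so the pointer's red tip rests over the middle of the yellow mark (within about 1 mm by camera after release); the gripper is clear, the speed knob was not touched, and the job was handed in at about 6 s.

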